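# Load the drilling slide and set its handwheel two turns off the stop

### The arm

A 6-joint arm with a two-finger parallel gripper is mounted at the origin on the work surface. World frame = base frame: x ahead of the robot, y to its left, z up, the work surface at z = 0. Lengths are in m, angles in rad, forces in N, time in s.
With the tool pointing down it reaches from about 0.25 to 0.8 m from the base axis. Payload 3.9 kg.
Tool frame: the origin (TCP) lies between the finger pads, 19 mm behind the fingertips; this is the grasp point; z points along the fingers, y is the line along which they close (so a half turn about z gives the same grasp; the last joint's range is limited). The gripper opens to 85 mm and grips with 20 to 120 N. Pads are 22 mm wide; open, the fingers measure 114 mm over their backs; the gripper's body (76 mm by 85 mm) begins 54 mm behind the grasp point. The pads swing forward as they close: fully open they stand 13 mm farther back than shut.
Start: joints at [-1.35, 0.26, -0.138, 1.173, 0, 1.571], TCP at [0.115, -0.512, 0.25] pointing down, gripper open.
Joint ranges: [-2.78, 2.78], [-0.83, 1.72], [-1.28, 1.37], [-1.9, 2.12], [-1.57, 1.48], [-3.14, 3.14]. Speed limits (rad/s): [2.57, 2.57, 3.14, 3.14, 3.14, 3.14].

### API

Orientations are given as a 3x3 rotation matrix whose columns are the frame's x, y, z axes.
In Python, from bench import r, viewer, hand_in gives the robot as it stands.
- The arm moves only by the tool drive_tool, never from a script. Its argument "commands" is a list that holds one entry, the list of rows, each a list of 6 numbers: the shift along the world's x, y, z in m, then the turn, a rotation vector about the world's x, y, z in degrees. In form: [[[x, y, z, wx, wy, wz], ...]]. A call has 1 to 12 rows; each row shifts and turns the commanded pose from where the row before left it; what a row does not reach is not made up. A row lasts 1/10 s, in which the tool goes at most 50 mm and 8.59 degrees, less where a joint would pass 70% of its speed; a pose out of reach is approached as far as the arm can. A call with a gripper value outside its range is refused whole. "jaw" is the opening, from 0 (shut) to 1 (fully open), set as the call begins (left out, the last holds). The fingers move at their own pace and stop on an object; "force" is the grip in N (left out, the last holds). Time passes only in rows, so rows that do not move let the fingers close. It gives the time, the measured TCP pose, the force, the opening and the grip force at its end, in the units of the state.
- r.sense(): the state, without advancing time (a new reading comes with each control period).
- viewer.grab_frame(name): name is "side" or "top"; returns a dict with "pixels" (420x560x3 uint8, red, green, blue), "depth" (420x560 float32, m along the optical axis (not along the pixel's ray), 0 where there is no reading), "intrinsics" (3x3 intrinsics, pixels), "distortion" ([k1, k2, p1, p2, k3] as OpenCV has them; the pictures are not rectified), "origin" and "orientation" of the camera in the world. Camera axes: x right, y down, z forward; pixel columns grow to the right and rows downward; lengths in m; the calibration is good to about 2 mm. A picture is of the moment at which its call begins.
- hand_in(): hands the job in; it is judged then, once.
The state is a dict: "time": time; "joints": joint angles; "joint_vel": joint speeds; "effort": joint torques, N m; "eef_pos": TCP position; "ee_rot": TCP orientation; "wrist_force": force on the tool from outside, world axes, zero at the start; "moment": the same for the moment, N m; "gripper_width": finger opening in m; "gripper_force": force on a finger pad.
Only numpy, scipy, OpenCV 4.12 (cv2) and the standard library are available. Lean on these libraries where they do the work, as an engineer would, in place of code of your own. Each camera call takes 0.05 s, during which the arm holds its last target. There are 200 camera calls.

### The job

Drop the two brass lock plugs, one at a time, upright into the bores of their own size in the drilling slide, all the way to the bottom. Then wind the handwheel clockwise until it comes up against its stop and back it off exactly two full turns. Finish there still gripping the handwheel's handle, so that the setting cannot creep, and leave the other things on the bench where they are.

Things in the scene. Friction and masses are not known exactly. Their poses are not given: they have to be found in the camera images.
- plug_large: thick brass lock plug, plain cylinder 22 mm in diameter, 66 mm long, 0.2 kg, standing upright on the bench. Origin: centre of its lower end, z along it upwards
- plug_small: thin brass lock plug, plain cylinder 15 mm in diameter, 66 mm long, 0.1 kg, standing upright on the bench. Origin: centre of its lower end, z along it upwards
- bore_large (a point): centre of the mouth of the larger blind bore (24 mm diameter, 25 mm deep, small chamfer) in the flat top of the steel slide (85 x 125 mm, top 55 mm above the bench); the slide creeps along the bed by 4 mm per turn of the handwheel, the bores with it. Axes as the bed's
- bore_small (a point): centre of the mouth of the smaller blind bore (17 mm diameter, 25 mm deep), 66 mm from the large one along the bed's +y, nearer the handwheel; otherwise the same
- bed: grey cast bed of the drilling slide, fixed to the bench, 130 mm (its x) by 330 mm (its y), carrying the slide at its -y end and the handwheel at its +y end. Origin: on the bench under its middle; z up
- wheel_hub (a point): centre of the flat aluminium handwheel, on its vertical axis, 68 mm above the bench, level with the top of its hub (rim 97 mm across, its top 67 mm above the bench). Fixed to the bed, axes as the bed's
- handwheel (a joint): handwheel angle, rad: 0 at its stop (fully clockwise from above), growing counter-clockwise, up to 20; two turns is 12.57. At angle q the handle lies from the hub along the bed's -x turned counter-clockwise by q (at the stop and at two turns: on the bed's -x side). Friction 0.06 N m, about 1.5 N at the handle; it stays where left
- handle_mid (a point): middle of the black handle, which stands up from the handwheel's rim 42 mm from the wheel's axis; 95 mm above the bench
- handle: the black handle itself: upright, 22 mm in diameter, 50 mm long, from 70 to 120 mm above the bench; it revolves freely about its own upright axis, so a gripper can hold it from above and carry it round in a circle without turning. Origin: centre of its lower end
- padlock: lying brass padlock, 50 x 40 x 24 mm body with a steel shackle towards its +x; leave alone. Origin: centre of the body's underside
- door_knob: steel door knob standing on its rose, 56 mm wide, 58 mm high; leave alone. Origin: centre of underside
- oil_bottle: white plastic bottle, 52 mm wide, 125 mm high; leave alone. Origin: centre of underside
- brush: bench brush lying along its x, 200 mm long, 26 mm high at most; leave alone. Origin: its middle, on the bench
- screwdriver: screwdriver lying along its x, 200 mm long, 26 mm high at most; leave alone. Origin: its middle, on the bench
- hammer: hammer lying along its x, 260 mm long, 26 mm high; leave alone. Origin: its middle, on the bench
- parts_cup: small steel bowl, 72 mm wide, 55 mm high; leave alone. Origin: centre of underside

How it is judged:
On the way, in this order (a step that is already met when the one before it is completed fails the run):
1. both plugs are home in the bores of their own size (horizontal distance between plug_large and bore_large below 0.006 m and z of plug_large in the frame of bore_large below -0.02 m and angle between each of plug_large, plug_small's own z axis and vertical below 0.15 rad and horizontal distance between plug_small and bore_small below 0.006 m and z of plug_small in the frame of bore_small below -0.02 m), for 0.2 s.
2. then the handwheel is closed against its stop (value of joint handwheel below 0.08 rad), for 0.1 s.
3. then it is backed off two turns (value of joint handwheel between 12.3664 and 12.7664 rad), for 0.2 s.
At the end, for the whole second after the job is handed in: Each plug upright in its own bore (end 20 mm or more below the mouth, within 6 mm of its axis, tilt under 0.15 rad); handwheel closed after loading (under 0.08 rad), now still at 12.57 within 0.2 rad; gripper holding its handle (over 2 N, TCP within 35 mm of its middle); bystanders unmoved (all of step 1 and all of step 3 and velocity of joint handwheel between -0.1 and 0.1 rad/s and contact force between the fingers and handle above 2 N and distance between the grasp point and handle_mid below 0.035 m); the arm keeps its last pose, push and grip.
It fails at once if another thing on the bench is shifted by more than 40 mm (distance of any of padlock, door_knob, oil_bottle, brush, screwdriver, hammer, parts_cup from where it was at the start of the episode above 0.04 m).
It also fails if it takes over 72 s, if anything falls off the work surface, if the arm or the gripper's body presses on something with over 40 N, if the wrist force passes 120 N, or if a joint passes its speed limit or range.

## Working session

There is one attempt and no reset: what is moved stays moved. The work goes in short steps, Python scripts to look and compute and a tool call to move; the robot and the scene stay as the last step left them, time stands still between calls to the robot, and variables do not carry over. Pictures are saved under pics/ and viewed, at most 10 in all, crops included, and the job is handed in when it is done.

Besides the shell and the picture viewer there is one more tool, called after "Call:" as name(argument=value, ...) on one line, values as JSON. drive_tool: Moves the arm, as the interface text tells. Its arguments: {"type":"object","properties":{"commands":{"type":"array"},"jaw":{"type":"number"},"force":{"type":"number"}},"required":["commands"]}

```bash
mkdir -p pics
cat > h.py <<'E'
import numpy as np, cv2
from bench import r, viewer, hand_in
def grab(n):
    f=viewer.grab_frame(n); np.savez(f'{n}.npz',**{k:np.array(v) for k,v in f.items()}); return f
def load(n): return dict(np.load(f'{n}.npz'))
def ray(f,uv):
    uv=np.array(uv,float).reshape(-1,1,2)
    p=cv2.undistortPoints(uv,np.array(f['intrinsics']),np.array(f['distortion'])).reshape(-1,2)
    d=np.c_[p,np.ones(len(p))]@np.array(f['orientation']).T
    return np.array(f['origin']),d
def plane(f,uv,z):
    o,d=ray(f,uv); return o+d*((z-o[2])/d[:,2])[:,None]
def cloud(f):
    h,w=f['depth'].shape; u,v=np.meshgrid(np.arange(w),np.arange(h))
    o,d=ray(f,np.c_[u.ravel(),v.ravel()]); return (o+d*f['depth'].reshape(-1,1)).reshape(h,w,3)
E
python3 - <<'E'
from h import *
for n in('top','side'):
    f=grab(n); cv2.imwrite(f'pics/{n}0.png',f['pixels'][:,:,::-1]); print(n,f['origin'],np.round(f['orientation'],3).tolist(),f['intrinsics'])
s=r.sense(); print(s['time'],s['eef_pos'],np.round(s['ee_rot'],3),s['gripper_width'])
E
```

```text
top [0.38640802 0.04078708 1.39076949] [[0.014, -0.988, 0.154], [-1.0, -0.017, -0.018], [0.02, -0.154, -0.988]] [[468.90793495   0.         286.26992455]
 [  0.         468.90793495 208.74169317]
 [  0.           0.           1.        ]]
side [ 0.24983573 -0.70700934  0.93808344] [[0.912, -0.305, 0.272], [-0.409, -0.671, 0.618], [-0.006, -0.675, -0.737]] [[434.08876937   0.         281.64613485]
 [  0.         434.08876937 212.72553898]
 [  0.           0.           1.        ]]
0.1 [ 0.1148604  -0.51167936  0.24923017] [[ 0.976  0.219 -0.   ]
 [ 0.219 -0.976  0.002]
 [ 0.    -0.002 -1.   ]] 0.0855437344622845
```

View pics/top0.png

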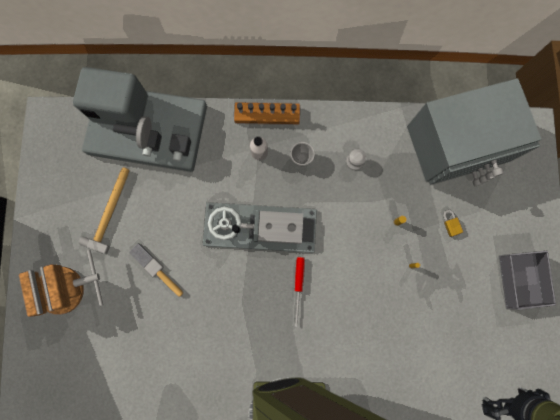

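View pics/side0.png

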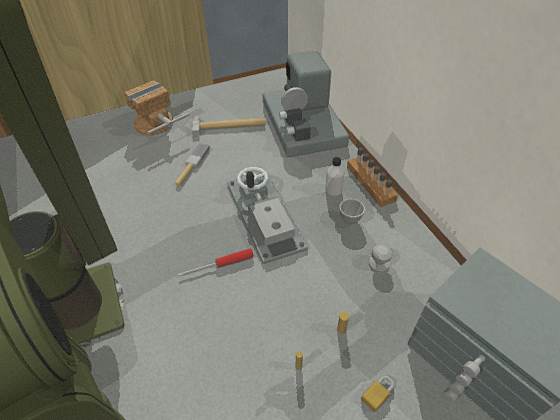

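The top view shows the large plug at about (400,220) and the small one at (414,266). The bores are at (268,226) and (291,227), the hub at (224,222) and the handle at (236,229). In the side view the plugs are at (343,322) and (299,360), with the bores at (267,209) and (276,226).

Run:
```python
from h import *
F={n:load(n) for n in('top','side')}
rois={'top':{'L':(385,205,425,235),'S':(405,255,440,280)},'side':{'L':(330,305,360,340),'S':(288,345,310,375)}}
for n,f in F.items():
    hsv=cv2.cvtColor(f['pixels'],cv2.COLOR_RGB2HSV); C=cloud(f)
    m=cv2.inRange(hsv,(12,120,70),(32,255,255))
    for k,(a,b,c,d) in rois[n].items():
        mm=np.zeros_like(m); mm[b:d,a:c]=m[b:d,a:c]
        P=C[mm>0]; print(n,k,len(P),'z pct',np.percentile(P[:,2],[1,50,99]).round(4))
        top=P[P[:,2]>0.06]; print('  top pts',len(top),top.mean(0).round(4),top.min(0).round(4),top.max(0).round(4))
# scale crops
a=cv2.resize(F['top']['pixels'][190:290,195:445],None,fx=3.2,fy=3.2,interpolation=cv2.INTER_CUBIC)
b=cv2.resize(F['side']['pixels'][160:265,220:315],None,fx=2.6,fy=2.6,interpolation=cv2.INTER_CUBIC)
can=np.zeros((600,800,3),np.uint8); can[:320]=a; can[325:325+b.shape[0],:b.shape[1]]=b
c=cv2.resize(F['side']['pixels'][300:380,285:365],None,fx=3.2,fy=3.2,interpolation=cv2.INTER_CUBIC); can[325:325+c.shape[0],300:300+c.shape[1]]=c
cv2.imwrite('pics/c1.png',can[:,:,::-1])
# slide top: plane points by depth
f=F['top'];C=cloud(f)
z=C[200:260,200:325,2]; print('z hist',np.histogram(z,bins=np.arange(0,.14,.01)))
sl=np.zeros(z.shape,bool); sl[:, 50:]= (z[:,50:]>.048)&(z[:,50:]<.064); print('slide z',np.median(z[sl]))
n,l,st,ce=cv2.connectedComponentsWithStats(sl.astype(np.uint8)); i=1+st[1:,4].argmax()
ys,xs=np.where(l==i); print(cv2.minAreaRect(C[200:260,200:325][l==i][:,:2].astype(np.float32)),st[i])
g=cv2.cvtColor(f['pixels'],cv2.COLOR_RGB2GRAY)
for n in F:
    print(n)
    g=cv2.cvtColor(F[n]['pixels'],cv2.COLOR_RGB2GRAY)
    for (u,v) in ([(268,226),(291,227)] if n=='top' else [(267,209),(276,226)]):
        p=g[v-8:v+9,u-8:u+9].astype(float); m=(p<105).astype(np.uint8)
        _,l,st,ce=cv2.connectedComponentsWithStats(m); 
        lab=l[8,8]; print((u,v),lab,st[lab], ce[lab]+[u-8,v-8], plane(F[n],ce[lab]+[u-8,v-8],.055).round(4))
```

```text
top L 79 z pct [0.002  0.0608 0.0702]
  top pts 43 [ 0.5694 -0.3165  0.0649] [ 0.5597 -0.326   0.0602] [ 0.5783 -0.3064  0.0708]
top S 46 z pct [0.0039 0.0554 0.0684]
  top pts 17 [ 0.4377 -0.357   0.0647] [ 0.4318 -0.3631  0.0605] [ 0.4433 -0.3507  0.0685]
side L 134 z pct [0.0047 0.0579 0.0679]
  top pts 65 [ 0.5696 -0.3207  0.0645] [ 0.56   -0.3306  0.0602] [ 0.5796 -0.3108  0.0689]
side S 66 z pct [0.0045 0.062  0.068 ]
  top pts 34 [ 0.4392 -0.3606  0.0654] [ 0.4321 -0.3663  0.0608] [ 0.4457 -0.3533  0.0687]
z hist (array([1261, 2021,  267,  297,  248, 1199,  477,   24,    3,    2,    6,
         42,    8,    0]), array([0.  , 0.01, 0.02, 0.03, 0.04, 0.05, 0.06, 0.07, 0.08, 0.09, 0.1 ,
       0.11, 0.12, 0.13, 0.14]))
slide z 0.05397608179745106
((0.5437588691711426, 0.03977232426404953), (0.1380043625831604, 0.08553627878427505), 87.9109115600586) [  54   11   49   32 1267]
top
(268, 226) 1 [ 6  5  5  6 23] [268.17391304 225.56521739] [[0.5449 0.0682 0.055 ]]
(291, 227) 1 [ 5  4  8  8 51] [291.31372549 226.7254902 ] [[0.5427 0.0018 0.055 ]]
side
(267, 209) 1 [ 6  7  6  3 16] [267.5   208.875] [[0.5458 0.0629 0.055 ]]
(276, 226) 1 [ 4  5  9  6 38] [276.13157895 225.47368421] [[ 0.5432 -0.0029  0.055 ]]
```

View pics/c1.png

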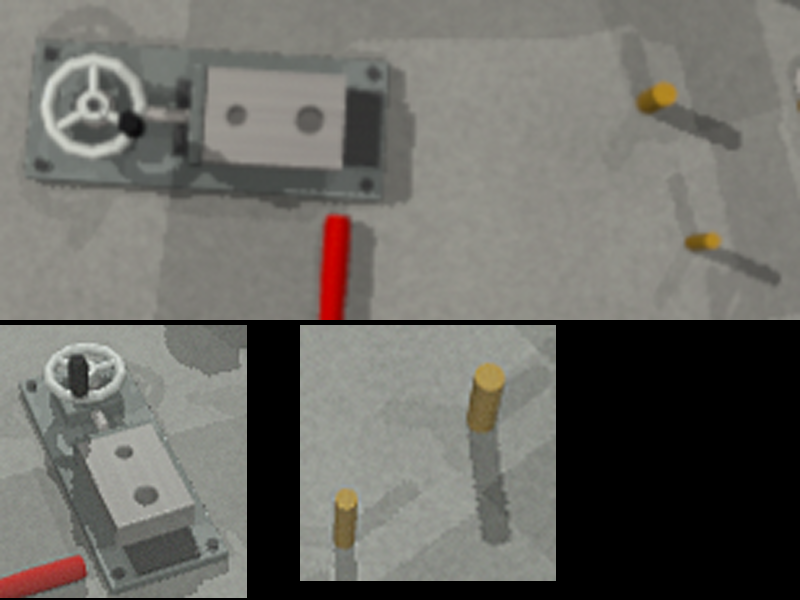

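The crop confirms it: both plugs stand upright and the bores are clear. The handle is at roughly 60° past the -x side. The two cameras differ by about 4 mm in y, but they agree on the plug-to-bore offsets, so I'll move by those.

Call:
drive_tool(commands=[[[0.038,0.016,0,0,0,6.3],[0.038,0.016,0,0,0,6.3],[0.038,0.016,0,0,0,6.3],[0.038,0.016,0,0,0,6.3],[0.038,0.016,0,0,0,6.3],[0.038,0.016,0,0,0,6.3],[0.038,0.016,0,0,0,6.3],[0.038,0.016,0,0,0,6.3],[0.038,0.016,0,0,0,6.3],[0.038,0.016,0,0,0,6.3],[0.038,0.016,0,0,0,6.3],[0.037,0.017,0,0,0,6.1]]], jaw=1, force=40)

```text
time: 1.3
eef_pos: [0.5712, -0.3183, 0.2493]
ee_rot: [[0.029, 1.0, -0.001], [1.0, -0.029, 0.0], [0.0, -0.001, -1.0]]
wrist_force: [0.1, 0.3, -0.4]
gripper_width: 0.0856
gripper_force: 0.0
```

Run:
```python
from h import *
s=r.sense(); print(s['time'],s['eef_pos'],np.round(s['ee_rot'],4),s['joints'])
for n in ('top',):
    f=load(n)
    g=f['pixels']; C=cloud(f)
    # handle & hub
    hsv=cv2.cvtColor(g,cv2.COLOR_RGB2HSV)
    for n2 in('top','side'):
        f=load(n2); C=cloud(f); z=C[:,:,2]
        P=C[(z>.1)&(z<.13)&(abs(C[:,:,0]-.52)<.12)&(abs(C[:,:,1]-.17)<.08)]; print(n2,'handle top',len(P),np.median(P,0),P.max(0))
        m=(z>.058)&(z<.074)&(abs(C[:,:,0]-.54)<.07)&(abs(C[:,:,1]-.19)<.06)&(f['pixels'].min(2)>140)
        P=C[m]; print('wheel',len(P),P.min(0),P.max(0),cv2.minEnclosingCircle(P[:,:2].astype(np.float32)))
```

```text
1.3 [ 0.5712499  -0.31828391  0.24932667] [[ 2.950e-02  9.996e-01 -1.000e-03]
 [ 9.996e-01 -2.950e-02  3.000e-04]
 [ 3.000e-04 -1.000e-03 -1.000e+00]] [-5.08248953e-01  4.89290877e-01  2.13108124e-01  1.29561239e+00
 -1.80319977e-04  1.09202944e+00]
top handle top 56 [0.52914572 0.15670363 0.11771461] [0.54058031 0.16564673 0.12623655]
wheel 397 [0.50353135 0.15111019 0.05837873] [0.59564228 0.24011108 0.0736209 ] ((0.550524115562439, 0.19667617976665497), 0.04710798338055611)
side handle top 64 [0.5289655  0.15102451 0.11451037] [0.54085861 0.16290007 0.12261665]
wheel 283 [0.50399242 0.14329865 0.05902609] [0.5984639  0.23734284 0.07163808] ((0.550402820110321, 0.1913607120513916), 0.048162080347537994)
```

Call:
drive_tool(commands=[[[-0.0017,0,-0.04,0,0,0],[0,0,-0.045,0,0,0],[0,0,-0.045,0,0,0],[0,0,-0.04,0,0,0],[0,0,-0.029,0,0,0],[0,0,0,0,0,0]]])

```text
time: 1.9
eef_pos: [0.5642, -0.3169, 0.0455]
ee_rot: [[0.034, 0.999, -0.01], [0.999, -0.034, 0.005], [0.005, -0.01, -1.0]]
wrist_force: [-0.2, -0.1, 0.6]
gripper_width: 0.0853
gripper_force: 0.0
```

Call:
drive_tool(commands=[[[0,0,0,0,0,0],[0,0,0,0,0,0],[0,0,0,0,0,0],[0,0,0,0,0,0],[0,0,0,0,0,0],[0,0,0,0,0,0],[0,0,0,0,0,0],[0,0,0,0,0,0]]], jaw=0, force=40)

```text
time: 2.7
eef_pos: [0.5693, -0.3198, 0.0527]
ee_rot: [[0.034, 0.999, 0.003], [0.999, -0.034, -0.001], [-0.001, 0.003, -1.0]]
wrist_force: [0.7, 0.0, 6.5]
gripper_width: 0.0203
gripper_force: 38.9
```

Call:
drive_tool(commands=[[[0,0,0.02,0,0,0],[0,0,0.04,0,0,0],[0,0,0.03,0,0,0],[-0.003,0.038,0.01,0,0,0],[-0.003,0.04,0,0,0,0],[-0.004,0.04,0,0,0,0],[-0.004,0.04,0,0,0,0],[-0.004,0.04,0,0,0,0],[-0.004,0.04,0,0,0,0],[-0.003,0.04,0,0,0,0],[-0.002,0.04,-0.01,0,0,0],[0,0,-0.01,0,0,0]]])

```text
time: 3.9
eef_pos: [0.5404, 0.0031, 0.1307]
ee_rot: [[0.028, 1.0, -0.001], [1.0, -0.028, 0.002], [0.002, -0.001, -1.0]]
wrist_force: [0.6, -0.9, -2.0]
gripper_width: 0.0208
gripper_force: 39.5
```

Call:
drive_tool(commands=[[[0,0,0,0,0,0],[0,0,0,0,0,0],[0,0,0,0,0,0],[0,0,0,0,0,0]]])

```text
time: 4.3
eef_pos: [0.5417, -0.0024, 0.1314]
ee_rot: [[0.036, 0.999, 0.001], [0.999, -0.036, -0.0], [-0.0, 0.001, -1.0]]
wrist_force: [0.7, -0.3, -2.9]
gripper_width: 0.0209
gripper_force: 39.5
```

Run:
```python
from h import *
s=r.sense(); print(s['time'],s['eef_pos'],np.round(s['ee_rot'],4))
can=np.zeros((600,800,3),np.uint8)
for i,n in enumerate(('top','side')):
    f=grab(n); u,v=((280,226),(272,215))[i]
    can[:600,400*i:400*i+400]=cv2.resize(f['pixels'][v-60:v+60,u-40:u+40],(400,600),interpolation=cv2.INTER_CUBIC)
cv2.imwrite('pics/c2.png',can[:,:,::-1])
```

```text
4.3 [ 0.54172009 -0.00238016  0.13141257] [[ 3.590e-02  9.994e-01  8.000e-04]
 [ 9.994e-01 -3.590e-02 -1.000e-04]
 [-1.000e-04  8.000e-04 -1.000e+00]]
```

View pics/c2.png

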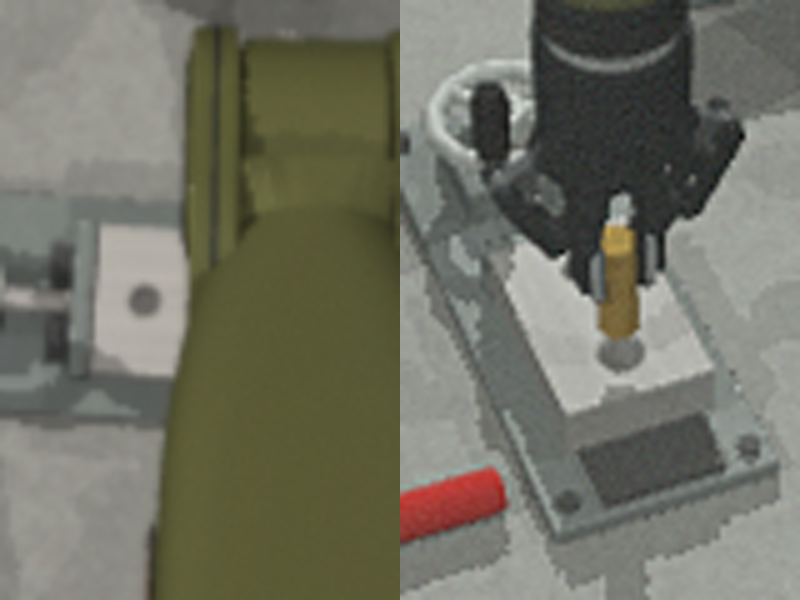

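The top camera is hidden by the arm. The side view shows the plug (crop centre about x=620) hovering just above the large bore. I'll fit the plug axis from the side cloud.

```bash
cat >> h.py <<'E'
from scipy.optimize import least_squares
def axisfit(f,R,x0,zr,rad=.03):
    C=cloud(f); hsv=cv2.cvtColor(f['pixels'],cv2.COLOR_RGB2HSV); m=cv2.inRange(hsv,(12,120,60),(32,255,255))>0
    m&=np.hypot(C[:,:,0]-x0[0],C[:,:,1]-x0[1])<rad
    P=C[m]; print('z range',np.percentile(P[:,2],[1,50,99]).round(4))
    P=P[(P[:,2]>zr[0])&(P[:,2]<zr[1])]
    s=least_squares(lambda p:np.hypot(P[:,0]-p[0],P[:,1]-p[1])-R,x0,loss='soft_l1',f_scale=.001)
    # lateral: silhouette middle -> ray plane
    v,u=np.where(m); V=np.median(v).astype(int); 
    for V in range(V-3,V+4,3):
        uu=u[v==V]; o,d=ray(f,[(uu.min()+uu.max())/2,V]); k=((s.x-o[:2])@d[0,:2])/(d[0,:2]@d[0,:2]); print(' silh row',V,'lateral off',np.cross(d[0,:2],s.x-o[:2])/np.linalg.norm(d[0,:2]))
    print('axis',len(P),s.x.round(4),'resid',np.abs(s.fun).mean().round(4)); return s.x
def bore(f,z,uv,R):
    x=plane(f,[uv],z)[0]; return x
E
python3 - <<'E' 2>/dev/null
from h import *
axisfit(load('side'),.011,np.array([.5425,-.003]),(.085,.138))
g=cv2.cvtColor(load('side')['pixels'],cv2.COLOR_RGB2GRAY)[218:236,266:288]; print(g)
E
```

```text
z range [0.0832 0.1254 0.1461]
 silh row 207 lateral off 0.0016421880934254613
 silh row 210 lateral off 0.0014530800375515491
 silh row 213 lateral off 0.005170133143321946
axis 62 [ 0.5417 -0.0009] resid 0.0009
[[183 182 186 186 187 145 101 100 103 107 100  97  89  98 188 173 167 171
  168 168 167 164]
 [180 185 186 185 189 148  98 101 105 105 102  96  84 105 175 169 162 167
  168 169 169 166]
 [180 180 183 184 191 141  97  98 105 103 104  95  83  93 167 170 166 165
  168 169 167 169]
 [178 177 184 183 186 182 143 104 104 100  99  91  99 167 176 170 165 167
  168 170 165 168]
 [170 172 174 181 187 191 170 132 104 107 104 111 137 152 177 173 164 166
  168 168 167 164]
 [170 168 173 176 183 172 149 125 110 110 118 111 123 110 152 171 170 165
  163 164 175 178]
 [167 166 170 172 179 160 115 115 102 111 116 118 110 107 118 169 169 162
  162 175 185 182]
 [170 169 169 173 176 141 101 104 104 112 115 114 116 105 116 173 183 179
  176 178 180 181]
 [170 170 170 172 176 136  98 100 104 111 110 115 114 104 123 181 187 183
  182 181 178 181]
 [167 168 165 169 181 167 112  95  96  99 102 115 108 107 155 181 184 183
  180 177 178 181]
 [176 176 174 175 181 185 175 125  96  97  99  98 123 156 178 178 182 182
  184 180 179 179]
 [177 177 174 176 178 181 184 180 159 120 149 151 176 180 177 178 178 177
  184 183 178 181]
 [178 178 177 177 177 177 180 186 184 181 183 180 182 181 174 179 177 181
  183 186 190 187]
 [176 175 178 175 176 179 181 182 190 190 189 185 184 180 179 178 179 183
  192 168 148 131]
 [177 179 179 175 177 178 185 147 146 147 147 140 140 184 187 173 159 130
  133 119 114 108]
 [177 177 177 178 179 180 186 142 125 134 134 134 124 135 133 122 118 106
  105 108 111 107]
 [178 178 176 176 177 183 148 132 134 130 126 114 111 115 105 107 108 108
  106 109 112 108]
 [182 181 179 183 186 189 132 118 114 114 116 112 111 111 111 111 109 112
  110 110 107 109]]
```

Call:
drive_tool(commands=[[[0.0008,0.0004,0,0,0,0],[0,0,-0.01,0,0,0],[0,0,-0.008,0,0,0],[0,0,-0.005,0,0,0],[0,0,-0.004,0,0,0],[0,0,-0.003,0,0,0],[0,0,0,0,0,0],[0,0,0,0,0,0]]])

```text
time: 5.2
eef_pos: [0.542, -0.0008, 0.101]
ee_rot: [[0.034, 0.999, -0.0], [0.999, -0.034, 0.0], [0.0, -0.0, -1.0]]
wrist_force: [-0.4, -0.3, -1.5]
gripper_width: 0.021
gripper_force: 39.5
```

Call:
drive_tool(commands=[[[0,0,-0.004,0,0,0],[0,0,-0.004,0,0,0],[0,0,-0.002,0,0,0],[0,0,0,0,0,0],[0,0,0,0,0,0]]])

```text
time: 5.7
eef_pos: [0.542, -0.0009, 0.0909]
ee_rot: [[0.034, 0.999, -0.0], [0.999, -0.034, -0.0], [-0.0, -0.0, -1.0]]
wrist_force: [0.5, 0.3, -2.5]
gripper_width: 0.0211
gripper_force: 39.5
```

Call:
drive_tool(commands=[[[0,0,-0.004,0,0,0],[0,0,-0.003,0,0,0],[0,0,-0.001,0,0,0],[0,0,-0.001,0,0,0],[0,0,0,0,0,0]]])

```text
time: 6.2
eef_pos: [0.5421, -0.0009, 0.0827]
ee_rot: [[0.034, 0.999, 0.0], [0.999, -0.034, -0.0], [-0.0, 0.0, -1.0]]
wrist_force: [-0.7, -0.1, 3.2]
gripper_width: 0.0207
gripper_force: 40.1
```

Call:
drive_tool(commands=[[[0,0,0,0,0,0],[0,0,0,0,0,0],[0,0,0,0,0,0],[0,0,0,0,0,0],[0,0,0.01,0,0,0],[0,0,0.03,0,0,0],[0,0,0.04,0,0,0],[0,0,0.02,0,0,0]]], jaw=1)

```text
time: 7.0
eef_pos: [0.5436, -0.0008, 0.1858]
ee_rot: [[0.034, 0.999, 0.005], [0.999, -0.034, 0.0], [0.0, 0.005, -1.0]]
wrist_force: [1.0, -0.5, -0.1]
gripper_width: 0.0854
gripper_force: 0.0
```

Call:
drive_tool(commands=[[[-0.01,-0.034,0,0,0,0],[-0.01,-0.034,0,0,0,0],[-0.01,-0.035,0,0,0,0],[-0.01,-0.035,0,0,0,0],[-0.01,-0.035,0,0,0,0],[-0.01,-0.035,0,0,0,0],[-0.01,-0.035,0,0,0,0],[-0.01,-0.035,0,0,0,0],[-0.01,-0.04,0,0,0,0],[-0.0136,-0.04,0,0,0,0],[0,0,0,0,0,0],[0,0,0,0,0,0]]])

```text
time: 8.2
eef_pos: [0.4381, -0.3596, 0.1824]
ee_rot: [[0.036, 0.999, 0.0], [0.999, -0.036, 0.0], [0.0, 0.0, -1.0]]
wrist_force: [1.3, 1.4, -0.4]
gripper_width: 0.0852
gripper_force: 0.0
```

```bash
python3 - <<'E' 2>/dev/null
from h import *
s=r.sense(); print(s['time'],s['eef_pos'],s['joints'])
f=grab('top'); g=grab('side')
axisfit(g,.011,np.array([.5425,-.003]),(.06,.09))
axisfit(g,.0075,np.array([.4385,-.3600]),(.02,.06),.02)
can=np.zeros((600,800,3),np.uint8)
can[:600,:400]=cv2.resize(f['pixels'][166:286,240:320],(400,600),interpolation=cv2.INTER_CUBIC)
can[:600,400:]=cv2.resize(g['pixels'][155:275,232:312],(400,600),interpolation=cv2.INTER_CUBIC)
cv2.imwrite('pics/c3.png',can[:,:,::-1])
E
```

```text
8.2 [ 0.43807958 -0.35958423  0.18240767] [-6.87583013e-01  3.66295768e-01 -1.63646722e-01  1.04071268e+00
  5.17703476e-04  9.19426144e-01]
```

The fit failed, presumably because the plug is occluded. I'll take the grasp first and check both plugs afterwards.

Call:
drive_tool(commands=[[[0.0004,0,-0.03,0,0,0],[0,0,-0.04,0,0,0],[0,0,-0.035,0,0,0],[0,0,-0.017,0,0,0],[0,0,-0.008,0,0,0],[0,0,0,0,0,0],[0,0,0,0,0,0]]])

```text
time: 9.0
eef_pos: [0.4399, -0.3588, 0.0531]
ee_rot: [[0.033, 0.999, 0.001], [0.999, -0.033, -0.001], [-0.001, 0.001, -1.0]]
wrist_force: [-0.1, -0.3, 0.2]
gripper_width: 0.0852
gripper_force: 0.0
```

Call:
drive_tool(commands=[[[0,0,0,0,0,0],[0,0,0,0,0,0],[0,0,0,0,0,0],[0,0,0,0,0,0],[0,0,0,0,0,0],[0,0,0,0,0,0],[0,0,0,0,0,0],[0,0,0,0,0,0]]], jaw=0, force=40)

```text
time: 9.8
eef_pos: [0.4389, -0.359, 0.0523]
ee_rot: [[0.034, 0.999, 0.0], [0.999, -0.034, -0.0], [-0.0, 0.0, -1.0]]
wrist_force: [-0.3, -0.2, 2.8]
gripper_width: 0.0138
gripper_force: 38.9
```

Call:
drive_tool(commands=[[[0,0,0.02,0,0,0],[0,0,0.04,0,0,0],[0,0,0.045,0,0,0],[0.0064,0.0247,0.04,0,0,0],[0.01,0.04,0,0,0,0],[0.01,0.04,0,0,0,0],[0.01,0.04,0,0,0,0],[0.01,0.04,0,0,0,0],[0.01,0.04,0,0,0,0],[0.01,0.04,0,0,0,0],[0.01,0.04,0,0,0,0],[0.01,0.04,0,0,0,0]]])

```text
time: 11.0
eef_pos: [0.5251, -0.0124, 0.1966]
ee_rot: [[0.034, 0.999, -0.001], [0.999, -0.034, 0.0], [0.0, -0.001, -1.0]]
wrist_force: [0.5, 0.1, -1.1]
gripper_width: 0.0139
gripper_force: 39.2
```

Call:
drive_tool(commands=[[[0.01,0.04,0,0,0,0],[0.01,0.04,-0.01,0,0,0],[0,0,-0.03,0,0,0],[0,0,-0.025,0,0,0],[0,0,0,0,0,0],[0,0,0,0,0,0],[0,0,0,0,0,0]]])

```text
time: 11.7
eef_pos: [0.5462, 0.0656, 0.1333]
ee_rot: [[0.035, 0.999, 0.002], [0.999, -0.035, 0.0], [0.0, 0.002, -1.0]]
wrist_force: [0.7, -0.0, -1.3]
gripper_width: 0.0137
gripper_force: 39.1
```

Run:
```python
from h import *
s=r.sense(); print(s['time'],s['eef_pos'],s['wrist_force'])
g=grab('side')
can=cv2.resize(g['pixels'][165:255,232:312],(534,600),interpolation=cv2.INTER_CUBIC)
cv2.imwrite('pics/c3.png',can[:,:,::-1])
```

```text
11.7 [0.54623696 0.06563992 0.13326305] [ 0.65629094 -0.03184228 -1.29010283]
```

View pics/c3.png

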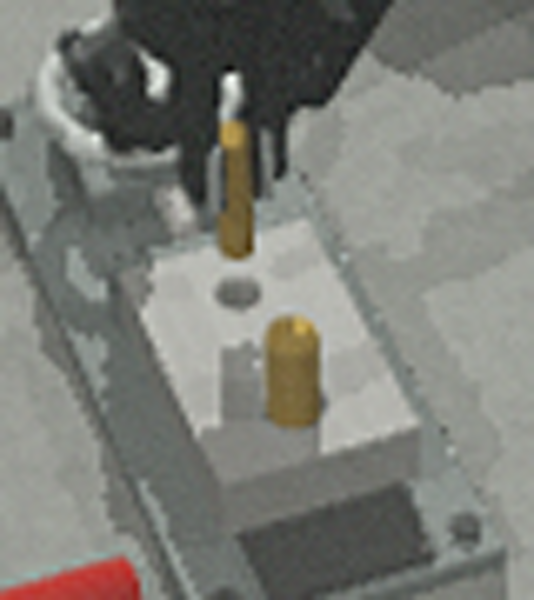

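The large plug is seated upright in its bore. The small plug (crop (237,250)) is in line above its bore (238,292), so I'm lowering it.

Call:
drive_tool(commands=[[[-0.0004,0,0,0,0,0],[0,0,-0.01,0,0,0],[0,0,-0.008,0,0,0],[0,0,-0.005,0,0,0],[0,0,-0.004,0,0,0],[0,0,-0.003,0,0,0],[0,0,-0.002,0,0,0],[0,0,0,0,0,0],[0,0,0,0,0,0]]])

```text
time: 12.65
eef_pos: [0.545, 0.0659, 0.1]
ee_rot: [[0.034, 0.999, 0.0], [0.999, -0.034, 0.0], [0.0, 0.0, -1.0]]
wrist_force: [1.0, -0.4, -1.5]
gripper_width: 0.0138
gripper_force: 39.3
```

Entering freely, so I'll continue to the bottom.

Call:
drive_tool(commands=[[[0,0,-0.004,0,0,0],[0,0,-0.004,0,0,0],[0,0,-0.003,0,0,0],[0,0,0,0,0,0],[0,0,0,0,0,0]]])

```text
time: 13.15
eef_pos: [0.545, 0.0658, 0.0889]
ee_rot: [[0.034, 0.999, 0.0], [0.999, -0.034, -0.0], [-0.0, 0.0, -1.0]]
wrist_force: [1.8, 0.7, -2.1]
gripper_width: 0.0139
gripper_force: 39.3
```

Call:
drive_tool(commands=[[[0,0,-0.003,0,0,0],[0,0,-0.003,0,0,0],[0,0,-0.001,0,0,0],[0,0,0,0,0,0],[0,0,0,0,0,0]]])

```text
time: 13.65
eef_pos: [0.5451, 0.0659, 0.0822]
ee_rot: [[0.034, 0.999, 0.0], [0.999, -0.034, 0.0], [0.0, 0.0, -1.0]]
wrist_force: [0.9, -0.5, 1.5]
gripper_width: 0.014
gripper_force: 39.6
```

Call:
drive_tool(commands=[[[0,0,0,0,0,0],[0,0,0,0,0,0],[0,0,0,0,0,0],[0,0,0,0,0,0],[0,0,0.01,0,0,0],[0,0,0.03,0,0,0],[0,0,0.04,0,0,0],[0,0,0.04,0,0,0],[0,0,0,0,0,0],[-0.007,0.045,0,0,0,0],[-0.008,0.045,0,0,0,0],[0,0,0,0,0,0]]], jaw=1)

```text
time: 14.85
eef_pos: [0.529, 0.1601, 0.2023]
ee_rot: [[0.028, 1.0, 0.0], [1.0, -0.028, 0.002], [0.002, 0.0, -1.0]]
wrist_force: [0.4, -0.8, -0.1]
gripper_width: 0.0857
gripper_force: 0.0
```

Call:
drive_tool(commands=[[[0,0,0,0,0,0],[0,0,0,0,0,0]]])

```text
time: 15.05
eef_pos: [0.5298, 0.1552, 0.2019]
ee_rot: [[0.034, 0.999, -0.0], [0.999, -0.034, -0.001], [-0.001, -0.0, -1.0]]
wrist_force: [0.2, 0.3, -0.2]
gripper_width: 0.0851
gripper_force: 0.0
```

Run:
```python
from h import *
s=r.sense(); print(s['time'],s['eef_pos'],s['wrist_force'],s['joints'])
g=grab('side');t=grab('top')
can=np.zeros((600,800,3),np.uint8)
can[:,:400]=cv2.resize(g['pixels'][155:245,232:292],(400,600),interpolation=cv2.INTER_CUBIC)
can[:,400:]=cv2.resize(t['pixels'][180:270,240:300],(400,600),interpolation=cv2.INTER_CUBIC)
cv2.imwrite('pics/c4.png',can[:,:,::-1])
```

```text
15.05 [0.52975807 0.15520763 0.20193791] [ 0.21436072  0.299906   -0.24494932] [ 2.85291896e-01  3.30347625e-01 -1.65241219e-01  1.07568108e+00
 -5.29497815e-04  1.89045710e+00]
```

View pics/c4.png

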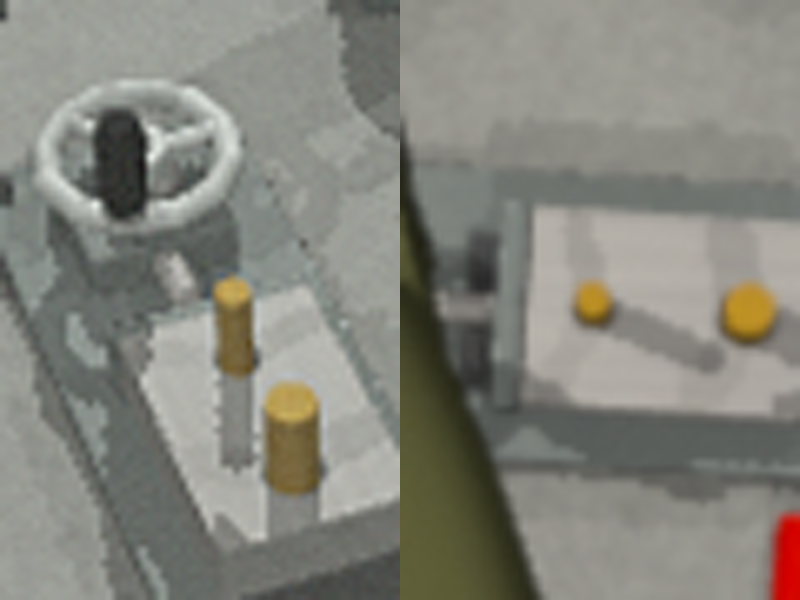

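Both plugs are home, upright and at equal height. The handle is at crop (120,160) and unmoved. Next I'll grasp it.

Call:
drive_tool(commands=[[[0,0.001,-0.03,0,0,0],[0,0,-0.035,0,0,0],[0,0,-0.025,0,0,0],[0,0,-0.014,0,0,0],[0,0,0,0,0,0],[0,0,0,0,0,0]]])

```text
time: 15.75
eef_pos: [0.5301, 0.1561, 0.0982]
ee_rot: [[0.035, 0.999, -0.0], [0.999, -0.035, -0.0], [-0.0, -0.0, -1.0]]
wrist_force: [-0.2, 0.1, 0.6]
gripper_width: 0.0855
gripper_force: 0.0
```

Call:
drive_tool(commands=[[[0,0,0,0,0,0],[0,0,0,0,0,0],[0,0,0,0,0,0],[0,0,0,0,0,0],[0,0,0,0,0,0],[0,0,0,0,0,0],[0,0,0,0,0,0]]], jaw=0, force=40)

```text
time: 16.45
eef_pos: [0.5305, 0.157, 0.0987]
ee_rot: [[0.034, 0.999, 0.001], [0.999, -0.034, 0.0], [0.0, 0.001, -1.0]]
wrist_force: [0.8, -0.6, 4.6]
gripper_width: 0.0208
gripper_force: 39.3
```

Run:
```python
import numpy as np
R=.042;P=lambda a:R*np.array([np.cos(np.radians(a)),np.sin(np.radians(a))])
print(P(238)-P(242.2), P(178)+[.55,.194])
for q in range(0,360,20): print(q,'ccw to',q+20,(P(178+q+20)-P(178+q)).round(4).tolist())
```

```text
[-0.00266837  0.00153438] [0.50802559 0.19546578]
0 ccw to 20 [0.002, -0.0144]
20 ccw to 40 [0.0068, -0.0129]
40 ccw to 60 [0.0108, -0.0098]
60 ccw to 80 [0.0135, -0.0055]
80 ccw to 100 [0.0146, -0.0005]
100 ccw to 120 [0.0139, 0.0045]
120 ccw to 140 [0.0115, 0.009]
140 ccw to 160 [0.0077, 0.0124]
160 ccw to 180 [0.003, 0.0143]
180 ccw to 200 [-0.002, 0.0144]
200 ccw to 220 [-0.0068, 0.0129]
220 ccw to 240 [-0.0108, 0.0098]
240 ccw to 260 [-0.0135, 0.0055]
260 ccw to 280 [-0.0146, 0.0005]
280 ccw to 300 [-0.0139, -0.0045]
300 ccw to 320 [-0.0115, -0.009]
320 ccw to 340 [-0.0077, -0.0124]
340 ccw to 360 [-0.003, -0.0143]
```

Call:
drive_tool(commands=[[[-0.0027,0.0015,0,0,0,0],[-0.0108,0.0098,0,0,0,0],[-0.0068,0.0129,0,0,0,0],[-0.002,0.0144,0,0,0,0],[0,0,0,0,0,0],[0,0,0,0,0,0],[0,0,0,0,0,0]]])

```text
time: 17.15
eef_pos: [0.5098, 0.1954, 0.0987]
ee_rot: [[0.034, 0.999, 0.005], [0.999, -0.034, -0.002], [-0.002, 0.005, -1.0]]
wrist_force: [5.6, -4.1, 3.8]
gripper_width: 0.0209
gripper_force: 40.1
```

Call:
drive_tool(commands=[[[0.0015,0.0035,0,0,0,0],[0.0005,0.0035,0,0,0,0],[0,0,0,0,0,0],[0,0,0,0,0,0]]])

```text
time: 17.55
eef_pos: [0.5098, 0.196, 0.0986]
ee_rot: [[0.037, 0.999, 0.002], [0.999, -0.037, -0.015], [-0.015, 0.003, -1.0]]
wrist_force: [2.9, -20.2, 11.7]
gripper_width: 0.0209
gripper_force: 41.0
```

The wheel is at its stop: the resisting force in y is 20 N with no further travel. I'll relax the push and back off two turns.

Call:
drive_tool(commands=[[[0,-0.007,0,0,0,0],[0.002,-0.0144,0,0,0,0],[0.0068,-0.0129,0,0,0,0],[0.0108,-0.0098,0,0,0,0],[0.0135,-0.0055,0,0,0,0],[0.0146,-0.0005,0,0,0,0],[0.0139,0.0045,0,0,0,0],[0.0115,0.009,0,0,0,0],[0.0077,0.0124,0,0,0,0],[0.003,0.0143,0,0,0,0],[0,0,0,0,0,0],[0,0,0,0,0,0]]])

```text
time: 18.75
eef_pos: [0.5939, 0.1948, 0.0987]
ee_rot: [[0.032, 0.999, 0.002], [0.999, -0.032, 0.002], [0.003, 0.001, -1.0]]
wrist_force: [2.1, 1.4, 5.3]
gripper_width: 0.0203
gripper_force: 40.4
```

Call:
drive_tool(commands=[[[-0.002,0.0144,0,0,0,0],[-0.0068,0.0129,0,0,0,0],[-0.0108,0.0098,0,0,0,0],[-0.0135,0.0055,0,0,0,0],[-0.0146,0.0005,0,0,0,0],[-0.0139,-0.0045,0,0,0,0],[-0.0115,-0.009,0,0,0,0],[-0.0077,-0.0124,0,0,0,0],[-0.003,-0.0143,0,0,0,0],[0,0,0,0,0,0],[0,0,0,0,0,0]]])

```text
time: 19.85
eef_pos: [0.5099, 0.1949, 0.0986]
ee_rot: [[0.035, 0.999, 0.001], [0.999, -0.035, -0.0], [-0.0, 0.001, -1.0]]
wrist_force: [1.6, -1.9, 7.8]
gripper_width: 0.0207
gripper_force: 40.7
```

Call:
drive_tool(commands=[[[0.002,-0.0144,0,0,0,0],[0.0068,-0.0129,0,0,0,0],[0.0108,-0.0098,0,0,0,0],[0.0135,-0.0055,0,0,0,0],[0.0146,-0.0005,0,0,0,0],[0.0139,0.0045,0,0,0,0],[0.0115,0.009,0,0,0,0],[0.0077,0.0124,0,0,0,0],[0.003,0.0143,0,0,0,0],[0,0,0,0,0,0],[0,0,0,0,0,0]]])

```text
time: 20.95
eef_pos: [0.5939, 0.1939, 0.0987]
ee_rot: [[0.033, 0.999, 0.001], [0.999, -0.033, 0.002], [0.002, 0.001, -1.0]]
wrist_force: [0.6, 1.8, 6.6]
gripper_width: 0.0206
gripper_force: 40.6
```

Call:
drive_tool(commands=[[[-0.002,0.0144,0,0,0,0],[-0.0068,0.0129,0,0,0,0],[-0.0108,0.0098,0,0,0,0],[-0.0135,0.0055,0,0,0,0],[-0.0146,0.0005,0,0,0,0],[-0.0139,-0.0045,0,0,0,0],[-0.0115,-0.009,0,0,0,0],[-0.0077,-0.0124,0,0,0,0],[-0.003,-0.0143,0,0,0,0],[0,0,0,0,0,0],[0,0,0,0,0,0],[0,0,0,0,0,0]]])

```text
time: 22.15
eef_pos: [0.5099, 0.1948, 0.0986]
ee_rot: [[0.035, 0.999, 0.001], [0.999, -0.035, -0.001], [-0.001, 0.001, -1.0]]
wrist_force: [1.9, -0.9, 8.0]
gripper_width: 0.0206
gripper_force: 40.8
```

Run:
```python
from h import *
s=r.sense(); print(s['time'],s['eef_pos'],s['wrist_force'],s['gripper_force'],s['joint_vel'])
g=grab('side');t=grab('top')
can=np.zeros((600,800,3),np.uint8)
can[:,:400]=cv2.resize(g['pixels'][155:245,232:292],(400,600),interpolation=cv2.INTER_CUBIC)
can[:,400:]=cv2.resize(t['pixels'][180:270,240:300],(400,600),interpolation=cv2.INTER_CUBIC)
cv2.imwrite('pics/c5.png',can[:,:,::-1])
```

```text
22.15 [0.50993416 0.19484006 0.09864256] [ 1.85389482 -0.88161635  7.99106593] 40.82427958957851 [ 0.00176667  0.00056618  0.00056766  0.00117787 -0.00103859  0.00065412]
```

View pics/c5.png

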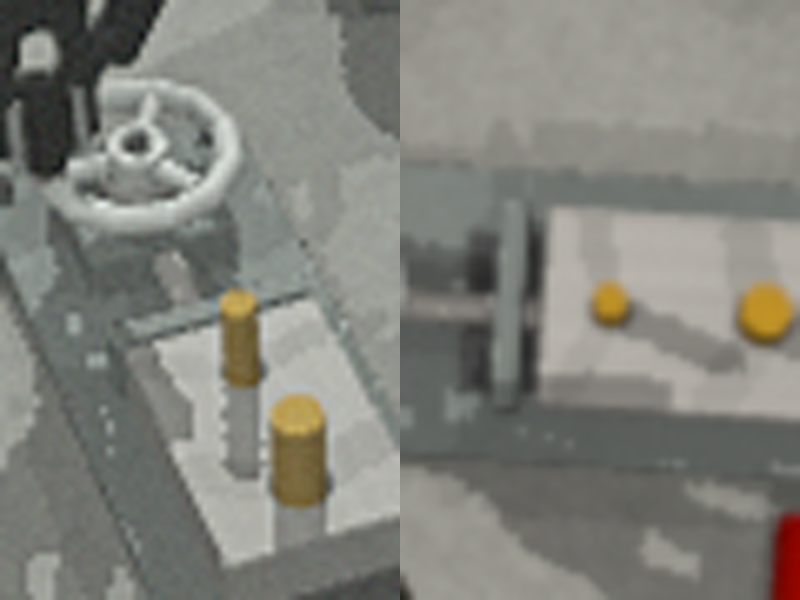

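The slide has moved about 7.5 mm, which matches about 1.8 turns net from the start. The handle is gripped on the -x side, and both plugs are still seated. I'm handing in.

```bash
python3 -c "
from bench import hand_in
print(hand_in())"
```

```text
the job is handed in; nothing more can be done
None
```

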